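Probe a dry-block heater's thermometer well at the bottom, then 40 mm up

ROBOT

A 7-joint arm with a two-finger parallel gripper is mounted at the origin on the work surface. World frame = base frame: x ahead of the robot, y to its left, z up, the work surface at z = 0. Lengths are in m, angles in rad, forces in N, time in s.
With the tool pointing down it reaches from about 0.4 to 0.75 m from the base axis. Payload 19.5 kg.
Tool frame: the origin (TCP) lies on the centre line of the jaws, within the pads' length; the fingertips stand 25 mm ahead of it and the grasp point (between the pads) lies 6 mm ahead of it (manip.tip_reach is the distance from the TCP to the fingertips, in m); z points along the fingers, y is the direction in which the jaws open and shut (so a half turn about z gives the same grasp; the last joint's range is limited). The gripper opens to 85 mm and grips with 20 to 120 N. Pads are 22 mm wide; open, the fingers measure 114 mm over their backs; the gripper's body (76 mm by 85 mm) begins 54 mm behind the grasp point. The pads swing forward as they close: fully open they stand 13 mm farther back than shut.
Start: joints at [-1.306, 0.707, -0.028, 1.485, 0.022, 0.951, -0.075], TCP at [0.174, 0.548, 0.256] pointing down, gripper open.
Joint ranges: [-2.71, 2.71], [-0.32, 2.16], [-1.57, 1.52], [0, 2.45], [-1.46, 4.6], [0, 2.02], [-2.83, 2.83]. Speed limits (rad/s): [1.89, 1.89, 2.57, 2.57, 3.01, 3.01, 3.01].

INTERFACE

Orientations are given as a unit quaternion [w, x, y, z].
In Python, from station import manip gives the robot as it stands.
- The arm moves only by the shell command python3 -m creep 'ROWS' [OPENING]. ROWS is a JSON object of lists of equal length, an entry for each row: "travel": the shift along the tool's x, y, z in mm, a list of three; "roll": the turn about the tool's z in degrees. A call has 1 to 12 rows; each row is the pose to reach, as a shift and turn from the pose commanded when the call began, along the tool's axes at that moment; what a row does not reach only later rows make up. A row lasts 1/8 s, in which the tool goes at most 62.5 mm and 10.7 degrees, less where a joint would pass 70% of its speed; a pose out of reach is approached as far as the arm can. A call with a gripper value outside its range is refused whole. OPENING is the closure in counts, from 0 (fully open) to 255 (shut), set as the call begins (- or left out, the last holds). The fingers move at their own pace and stop on an object; the grip force is fixed at half the most. Time passes only in rows, so rows that repeat a pose let the fingers close. It gives the time, the measured TCP pose, the force and the opening at its end, in the units of the state.
- manip.observe(): the state, without advancing time (a new reading comes with each control period).
- manip.camera(name): name is "side" or "top"; returns the picture (480x640x3 uint8, red, green, blue); there is no depth.
- manip.get_calibration(name): a dict with "camera_matrix" (3x3 intrinsics, pixels), "rvec" (rotation vector, rad) and "tvec" (3), from world to camera coordinates, as OpenCV has them. Camera axes: x right, y down, z forward; pixel columns grow to the right and rows downward; lengths in m; the calibration is good to about 2 mm. A picture is of the moment at which its call begins. get_calibration takes no time and is no camera call.
- manip.finish_job(): hands the job in, once; it reports no verdict.
The state is a dict: "time": time; "joints": joint angles; "joint_vel": joint speeds; "joint_torque": joint torques, N m; "tcp_pos": TCP position; "ee_rot": TCP orientation; "ft_force": force on the tool from outside, world axes, zero at the start; "wrist_torque": the same for the moment, N m; "grip_width": opening from 0.0 (shut) to 1.0 (fully open).
Only numpy, scipy, OpenCV 4.12 (cv2) and the standard library are available. Lean on these libraries where they do the work, as an engineer would, in place of code of your own. Each camera call takes 0.05 s, during which the arm holds its last target.

TASK

We are checking how even the temperature is along the thermometer well of the dry-block heater. Take the blue-handled stick thermometer out of the stand, pass its stem into the narrow brass-ringed well and lower it gently until the tip stands on the bottom, then draw it straight up by 40 mm and finish while holding it there, its stem still in the well and hanging freely rather than wedged against the side. Don't force it, and leave the black-handled thermometer, the capped tubes and the bottle where they are.

Things in the scene. Friction and masses are not known exactly. Their poses are not given: they have to be found in the camera images.
- probe_grip (a point): centre of the blue handle of the stick thermometer to use (90 to 155 g, stiff, no cable). The handle is a round plastic cylinder 22 mm in diameter and 64 mm long, upright at the start, with black bands at its ends and a small display on its end face. Below it are a black collar 13 mm in diameter and 6 mm long, and a steel stem 8 mm in diameter and 100 mm long, all on one axis. z points from the stem's tip towards the handle; this point lies 138 mm above the tip.
- probe_tip (a point): lower end of that thermometer's steel stem, on its axis; the last 6 mm taper from 8 mm to 4 mm in diameter. z points up the stem to the handle.
- well_mouth (a point): centre of the mouth of the thermometer well of the heater, level with the top of the aluminium block, 108 mm above the bench; z up, x and y as the heater's. The well is a vertical blind bore 9 mm in diameter (0.5 mm of play all round the stem) and 75 mm deep with a flat bottom, 33 mm above the bench; a brass ring 21 mm in diameter surrounds its mouth. When the tip stands on the bottom the handle's centre is 63 mm above the mouth, the handle's lower end 31 mm above it.
- heater: dry-block heater, fixed to the bench: pale green case 220 mm (x) by 170 mm (y), 100 mm high, sloping control panel with display and two black knobs on its -x side, aluminium block 100 mm by 90 mm standing 8 mm proud of the top. Origin on the bench under the case, 120 mm from the panel's front edge and 100 mm from the back; the well's mouth is at (-8, 0, 108) mm in this frame. The block also has six open tube wells 17 mm wide at x = 34 and 60 mm, y = -28, 0 and 28 mm.
- stand: grey two-deck stand for stick thermometers, fixed to the bench, 60 mm (x) by 158 mm (y), 70 mm high; origin on the bench at its centre. Two slots at y = -40 and +40 mm hold one upright thermometer each (blue or black handle, either way round): a 9 mm hole through the upper deck (60 to 70 mm high) and a 6 mm deep 9 mm pocket in the base, in which the tip stands 6 mm above the bench.
- spare_grip (a point): centre of the black handle of the other stick thermometer, same sizes as the blue one, its handle reaching from 112 to 176 mm above the bench; it stays in the stand.
- tube_a_cap (a point): red cap, 18 mm in diameter and 22 mm high, of a loose sample tube standing in the tube well at (60, -28) mm of the heater; this point is the cap's centre, 126 mm above the bench, cap top 137 mm.
- tube_b_cap (a point): the same for the tube in the tube well at (60, 28) mm of the heater.
- bottle: amber bottle with white cap and paper label, 56 mm in diameter, 125 mm high, loose on the bench; origin at the centre of its underside.

How it is judged:
On the way:
1. the blue thermometer's tip stands on the bottom of the brass-ringed well (within 4 mm) (z of probe_tip in the frame of well_mouth below -0.071 m and horizontal distance between probe_tip and well_mouth below 0.004 m), for 0.1 s.
At the end, for the whole second after the job is handed in: After standing on the bottom of the well, the blue thermometer is held still in the fingers with its tip in the well 40 mm (within 6 mm) above the bottom, pressing on the heater with less than 8 N; the black thermometer, tubes and bottle are within 20 mm of where they were (z of probe_tip in the frame of well_mouth between -0.041 and -0.029 m and horizontal distance between probe_tip and well_mouth below 0.004 m and contact force between the fingers and probe above 1 N and contact force between probe and heater below 8 N and linear speed of probe below 0.01 m/s and distance of each of spare_grip, tube_a_cap, tube_b_cap, bottle from where it was at the start of the episode below 0.02 m); the arm keeps its last pose, push and grip.
It fails at once if the blue thermometer is rammed or wrenched in the heater (over 50 N) (contact force between probe and heater above 50 N).
It fails at once if a bystander is disturbed (moved over 30 mm) (distance of any of spare_grip, tube_a_cap, tube_b_cap, bottle from where it was at the start of the episode above 0.03 m).
It also fails if it takes over 61 s, if anything falls off the work surface, if the arm or the gripper's body presses on something with over 40 N, if the wrist force passes 120 N, or if a joint passes its speed limit or range.

## Working session

There is one attempt and no reset: what is moved stays moved. The work goes in short steps, Python scripts to look and compute and a shell command to move; the robot and the scene stay as the last step left them, time stands still between calls to the robot, and variables do not carry over. Pictures are saved under pics/ and viewed, and the job is handed in when it is done.

```bash
ls; mkdir -p pics; python3 - <<'E'
from station import manip
import cv2
s=manip.observe()
print({k:s[k] for k in ('time','tcp_pos','ee_rot','grip_width','ft_force')})
for n in('side','top'):
    cv2.imwrite(f'pics/{n}0.png',manip.camera(n)[:,:,::-1]); print(n,manip.get_calibration(n))
E
```

```text
pics
{'time': 0.0, 'tcp_pos': array([0.17356623, 0.54793704, 0.25583952]), 'ee_rot': array([-6.75587783e-05,  1.52782881e-01,  9.88259636e-01, -5.27473724e-04]), 'grip_width': 1.0022560924945827, 'ft_force': array([ 0.19359026, -0.35080208,  0.18481611])}
side {'camera_matrix': array([[572.48740141,   0.        , 325.41973328],
       [  0.        , 572.48740141, 238.95074573],
       [  0.        ,   0.        ,   1.        ]]), 'rvec': array([ 0.70615736, -2.52867321,  1.25567152]), 'tvec': array([0.50497684, 0.27494621, 0.61423949])}
top {'camera_matrix': array([[545.16287095,   0.        , 307.36067706],
       [  0.        , 545.16287095, 236.68255634],
       [  0.        ,   0.        ,   1.        ]]), 'rvec': array([ 2.11875742, -2.17063785,  0.18711702]), 'tvec': array([0.01081333, 0.61550823, 0.86944296])}
```

View pics/side0.png

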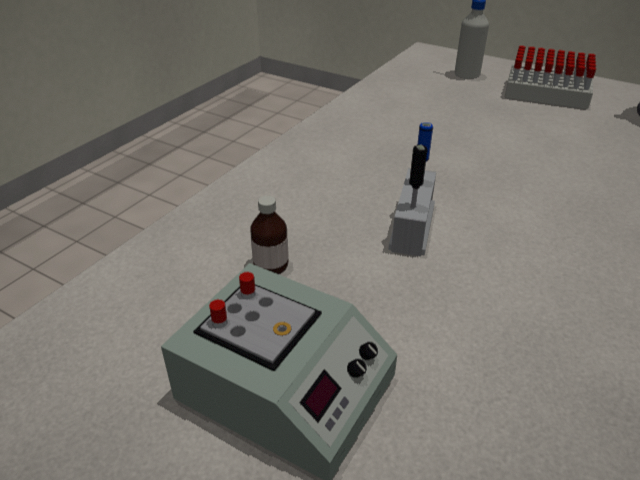

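View pics/top0.png

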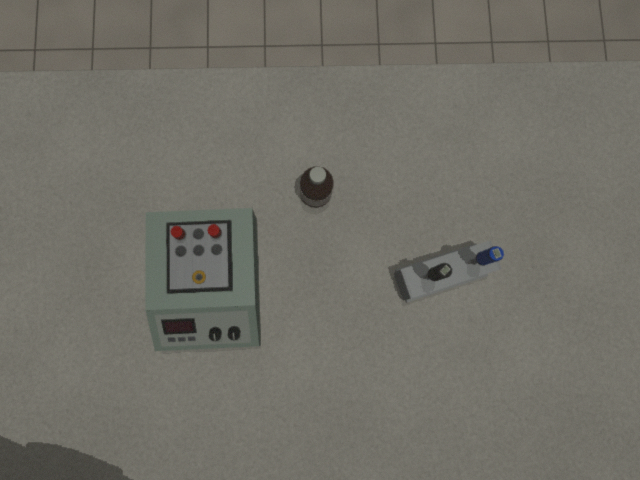

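The side view shows the heater lower left with the ring at (282,328), the stand at (412,215) with the black handle in front of the blue one (425,140), and the bottle at (268,235). In the top view the ring is at (199,277), blue handle at (490,255), black at (440,271) and bottle at (316,187). Next I'll measure them.

```bash
cat > h.py <<'E'
import numpy as np, cv2
from station import manip
C={n:manip.get_calibration(n) for n in('side','top')}
def ray(n,uv):
    c=C[n];R=cv2.Rodrigues(c['rvec'])[0];o=-R.T@c['tvec']
    d=R.T@np.linalg.inv(c['camera_matrix'])@np.array([uv[0],uv[1],1.]);return o,d/np.linalg.norm(d)
def plane(n,uv,z):
    o,d=ray(n,uv);return o+d*(z-o[2])/d[2]
def proj(n,p):
    c=C[n];return cv2.projectPoints(np.array(p,float).reshape(-1,1,3),c['rvec'],c['tvec'],c['camera_matrix'],None)[0].reshape(-1,2)
def tri(a,b):
    P=[]
    for n in('side','top'):
        c=C[n];P.append(c['camera_matrix']@np.c_[cv2.Rodrigues(c['rvec'])[0],c['tvec']])
    X=cv2.triangulatePoints(P[0],P[1],np.array(a,float).reshape(2,1),np.array(b,float).reshape(2,1));return (X[:3]/X[3]).ravel()
def blobs(img,lo,hi,roi=None,amin=8):
    m=cv2.inRange(cv2.cvtColor(img,cv2.COLOR_RGB2HSV),np.array(lo),np.array(hi))
    if roi: q=np.zeros_like(m);x0,y0,x1,y1=roi;q[y0:y1,x0:x1]=m[y0:y1,x0:x1];m=q
    k,l,s,c=cv2.connectedComponentsWithStats(m)
    return [(s[i].tolist(),c[i].round(2).tolist()) for i in range(1,k) if s[i][4]>=amin],m
E
python3 - <<'E'
from h import *
for n in('side','top'):
    im=cv2.imread(f'pics/{n}0.png')[:,:,::-1].copy()
    print(n,'cam',ray(n,(0,0))[0])
    print('brass',blobs(im,(10,120,100),(30,255,255))[0])
    print('blue',blobs(im,(105,120,60),(130,255,255))[0])
    print('red',blobs(im,(0,150,80),(8,255,255))[0][:6])
a=cv2.imread('pics/side0.png');b=cv2.imread('pics/top0.png')
A=cv2.resize(a[100:260,370:470],None,fx=6,fy=6,interpolation=2)[:590]
cv2.imwrite('pics/sz.png',cv2.resize(a[110:260,370:470],None,fx=4,fy=4,interpolation=2))
cv2.imwrite('pics/tz.png',cv2.resize(b[230:310,390:520],None,fx=6,fy=6,interpolation=2))
for u in [(199,277)]: print(plane('top',u,.108))
print(plane('side',(282,328),.108))
E
```

```text
side cam [0.27077385 0.53829438 0.58720342]
brass [([273, 322, 18, 13, 129], [281.67, 328.29])]
blue [([472, 0, 14, 9, 42], [479.81, 1.55]), ([420, 123, 13, 7, 44], [425.8, 126.57]), ([418, 131, 14, 28, 184], [424.8, 139.54])]
red [([516, 46, 9, 15, 78], [520.23, 52.99]), ([526, 47, 9, 15, 88], [530.28, 54.11]), ([536, 48, 9, 15, 85], [540.16, 55.13]), ([547, 49, 8, 15, 83], [550.34, 56.17]), ([557, 50, 8, 16, 87], [560.61, 57.89]), ([568, 51, 7, 16, 89], [571.13, 58.93])]
top cam [0.46976282 0.01094907 0.95608648]
brass [([192, 271, 13, 13, 81], [198.32, 276.64])]
blue [([489, 247, 14, 14, 89], [494.84, 253.69])]
red [([208, 224, 11, 12, 96], [213.06, 229.93]), ([171, 226, 11, 12, 95], [176.33, 231.34])]
[0.54661877 0.16679356 0.108     ]
[0.5473596  0.16769517 0.108     ]
```

View pics/sz.png

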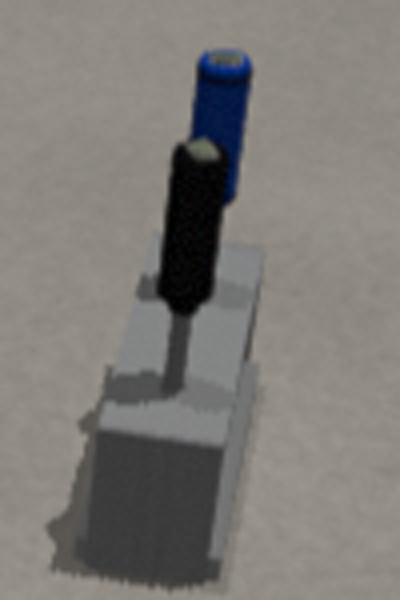

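View pics/tz.png

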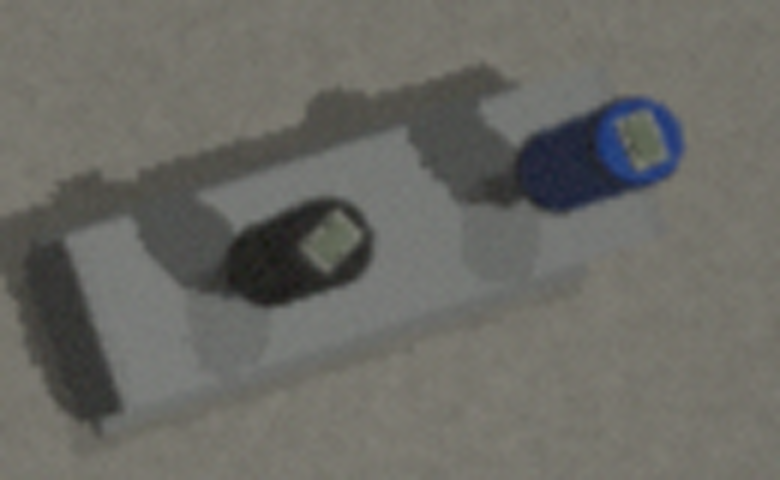

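```bash
python3 - <<'E'
from h import *
from scipy.spatial.transform import Rotation as Ro
bt=plane('top',(496.0,253.0),.176);bs=plane('side',(426.2,124.2),.176);b3=tri((426.2,124.2),(496,253))
print('blue',bt,bs,b3)
kt=plane('top',(390+335/6-.4,230+241/6-.4),.176);ks=plane('side',(370+202/4-.4,110+152/4-.4),.176);print('black',kt,ks)
for n,u in(('top',(198,276.9)),('side',(281.6,328.1))):print('ring',plane(n,u,.108))
d=(bt-kt)[:2];print(np.linalg.norm(d),np.degrees(np.arctan2(d[1],d[0])))
s=manip.observe();q=s['ee_rot'];R=Ro.from_quat(q[[1,2,3,0]]).as_matrix();print(R.round(3))
print('caps',plane('top',(213,229.9),.13),plane('top',(176,231.3),.13),'bottle',plane('top',(317,174),.125))
E
```

```text
blue [ 0.56492847 -0.27463434  0.176     ] [ 0.56490074 -0.2728677   0.176     ] [ 0.56534205 -0.27490301  0.1750107 ]
black [ 0.54235198 -0.19955307  0.176     ] [ 0.54154549 -0.19465566  0.176     ]
ring [0.5468117 0.1683438 0.108    ]
ring [0.54766162 0.16806353 0.108     ]
0.07840214031864892 -73.26427923967238
[[-0.953  0.302 -0.   ]
 [ 0.302  0.953 -0.001]
 [-0.    -0.001 -1.   ]]
caps [0.61649424 0.14178269 0.13      ] [0.61561797 0.19835394 0.13      ] bottle [ 0.70294022 -0.02050519  0.125     ]
```

```bash
python3 -m creep '{"travel":[[-32,-25,0],[-64,-49,0],[-96,-74,0],[-128,-99,0],[-160,-123,0],[-192,-148,0],[-223,-173,0],[-255,-197,0],[-287,-222,0],[-319,-247,0],[-351,-271,0],[-383,-296,0]],"roll":[5,9,14,19,23,28,33,37,42,47,52,56]}' 0
cat >> h.py <<'E'
from scipy.spatial.transform import Rotation as Ro
def st():
    s=manip.observe();q=s['ee_rot'];R=Ro.from_quat(q[[1,2,3,0]]).as_matrix();return s,R,np.array(s['tcp_pos'])
def need(p,ang=None):
    s,R,t=st();print('t',s['time'],'tcp',t.round(4),'yang',np.degrees(np.arctan2(R[1,1],R[0,1])).round(2),'zax',R[:,2].round(4),'need mm',(R.T@(np.array(p)-t)*1000).round(1),'F',s['ft_force'].round(2),'g',s['grip_width'])
E
python3 -c "
from h import *
need([.565,-.274,.256])"
```

```text
time: 1.6
tcp_pos: [0.4499, 0.1492, 0.2562]
ee_rot: [-0.0, 0.6, 0.8, -0.0]
ft_force: [-0.8, 0.5, 0.8]
grip_width: 1.0
t 1.6 tcp [0.4499 0.1492 0.2562] yang 16.28 zax [-3.e-04 -1.e-04 -1.e+00] need mm [-4.385e+02 -8.200e+00  2.000e-01] F [-0.82  0.52  0.76] g 1.0002308081991456
```

```bash
python3 -m creep '{"travel":[[-37,-1,0],[-73,-1,0],[-110,-2,0],[-146,-3,0],[-183,-3,0],[-219,-4,0],[-256,-5,0],[-292,-5,0],[-329,-6,0],[-365,-7,0],[-402,-8,0],[-438,-8,0]],"roll":[0,0,0,0,0,0,0,0,0,0,0,0]}' 0
python3 -c "
from h import *
need([.565,-.274,.150])
for n in('side','top'):cv2.imwrite(f'pics/{n}1.png',manip.camera(n)[:,:,::-1])
a=cv2.imread('pics/side1.png');b=cv2.imread('pics/top1.png')
cv2.imwrite('pics/c1.png',np.hstack([cv2.resize(a[50:250,350:500],(400,533)),cv2.resize(b[180:330,400:512],(398,533))]))"
```

```text
time: 3.1
tcp_pos: [0.5656, -0.2733, 0.2561]
ee_rot: [-0.0, 0.599, 0.801, -0.0]
ft_force: [0.1, 0.4, 0.1]
grip_width: 1.001
t 3.1 tcp [ 0.5656 -0.2733  0.2561] yang 16.41 zax [-5.e-04  2.e-04 -1.e+00] need mm [ -0.6  -0.7 106.1] F [0.09 0.45 0.12] g 1.0010822191468443
```

View pics/c1.png

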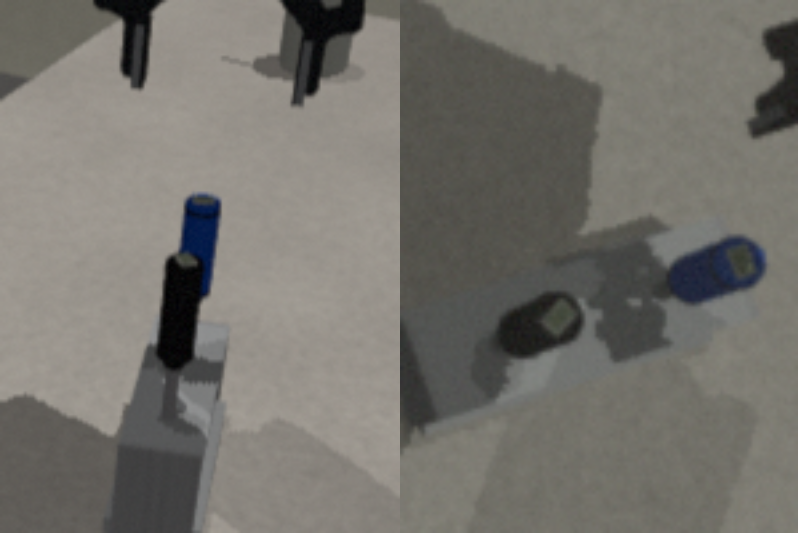

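The jaws straddle the blue handle and the open axis is across the stand, so I'm descending.

```bash
python3 -m creep '{"travel":[[0,-1,15],[-1,-1,30],[-1,-1,45],[-1,-1,60],[-1,-1,75],[-1,-1,88],[-1,-1,98],[-1,-1,104],[-1,-1,106],[-1,-1,106]],"roll":[0,0,0,0,0,0,0,0,0,0]}' 0
python3 -c "
from h import *
need([.565,-.274,.150])
for n in('side','top'):cv2.imwrite(f'pics/{n}2.png',manip.camera(n)[:,:,::-1])
a=cv2.imread('pics/side2.png');b=cv2.imread('pics/top2.png')
cv2.imwrite('pics/c2.png',np.hstack([cv2.resize(a[50:250,350:500],(400,533)),cv2.resize(b[180:330,420:532],(398,533))]))"
```

```text
time: 4.45
tcp_pos: [0.5649, -0.2735, 0.1505]
ee_rot: [0.0, 0.599, 0.801, -0.0]
ft_force: [-0.1, -0.6, 0.1]
grip_width: 1.001
t 4.45 tcp [ 0.5649 -0.2735  0.1505] yang 16.42 zax [ 3.e-04 -3.e-04 -1.e+00] need mm [-0.6 -0.1  0.5] F [-0.09 -0.59  0.13] g 1.0010677390002236
```

View pics/c2.png

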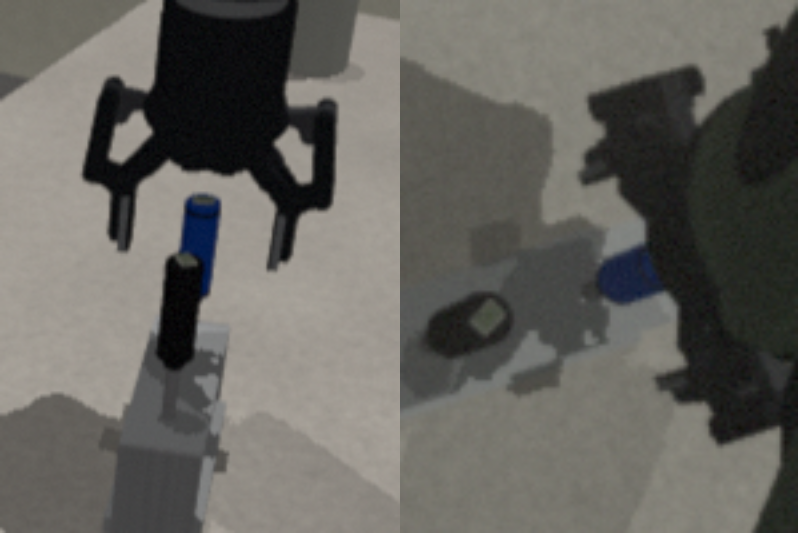

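The handle sits centrally between the pads in both views. Closing.

```bash
python3 -m creep '{"travel":[[0,0,0],[0,0,0],[0,0,0],[0,0,0],[0,0,0],[0,0,0],[0,0,0],[0,0,0]],"roll":[0,0,0,0,0,0,0,0]}' 255
python3 -c "
from h import *
need([.565,-.274,.30])"
```

```text
time: 5.55
tcp_pos: [0.5649, -0.2734, 0.1504]
ee_rot: [0.0, 0.599, 0.801, 0.0]
ft_force: [1.3, 1.0, 3.2]
grip_width: 0.243
t 5.55 tcp [ 0.5649 -0.2734  0.1504] yang 16.42 zax [ 3.e-04 -2.e-04 -1.e+00] need mm [-7.000e-01 -1.000e-01 -1.496e+02] F [1.26 1.03 3.22] g 0.24326716140541382
```

```bash
python3 -m creep '{"travel":[[0,0,-4],[0,0,-12],[0,0,-24],[0,0,-38],[0,0,-52],[0,0,-66],[0,0,-80],[0,0,-96],[0,0,-112],[0,0,-128],[0,0,-142],[0,0,-150]],"roll":[0,0,0,0,0,0,0,0,0,0,0,0]}' 255
python3 -c "
from h import *
need([.5472,.1682,.30])
for n in('side','top'):cv2.imwrite(f'pics/{n}3.png',manip.camera(n)[:,:,::-1])
a=cv2.imread('pics/side3.png');b=cv2.imread('pics/top3.png')
cv2.imwrite('pics/c3.png',np.hstack([cv2.resize(a[0:200,350:500],(400,533)),cv2.resize(b[180:330,420:532],(398,533))]))"
```

```text
time: 7.05
tcp_pos: [0.5649, -0.2734, 0.3012]
ee_rot: [0.0, 0.599, 0.801, -0.0]
ft_force: [-0.0, 0.6, -1.4]
grip_width: 0.24
t 7.05 tcp [ 0.5649 -0.2734  0.3012] yang 16.42 zax [ 4.e-04 -4.e-04 -1.e+00] need mm [428.6 107.9   1.1] F [-0.03  0.62 -1.36] g 0.2397928066859176
```

View pics/c3.png

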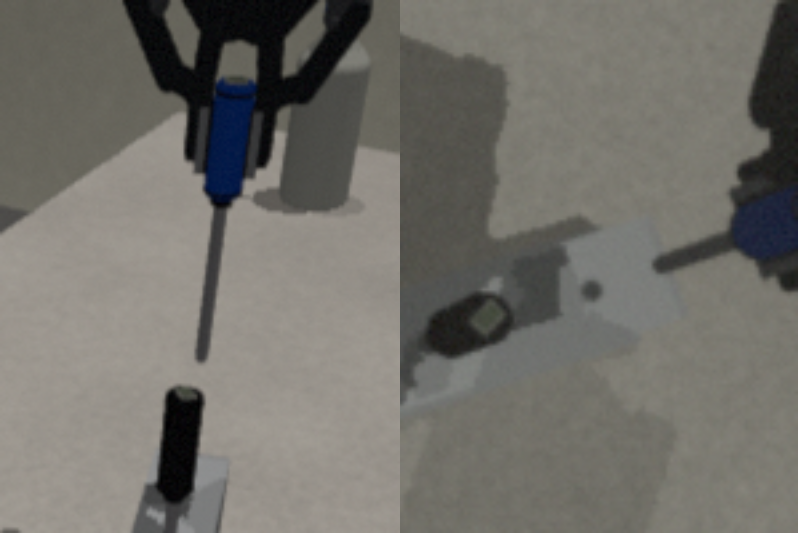

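```bash
python3 - <<'E'
from h import *
print('tip',tri((425.5,134.8),(492.4,254.4)),plane('top',(492.4,254.4),.157),plane('side',(425.5,134.8),.157))
E
python3 -m creep '{"travel":[[15,4,0],[45,11,0],[87,22,0],[130,33,0],[173,44,0],[216,54,0],[259,65,0],[302,76,0],[345,87,0],[388,98,0],[414,104,0],[428,108,0]],"roll":[0,0,0,0,0,0,0,0,0,0,0,0]}' 255
python3 -c "
from h import *
need([.5472,.1682,.30])
for n in('side','top'):cv2.imwrite(f'pics/{n}4.png',manip.camera(n)[:,:,::-1])
a=cv2.imread('pics/side4.png');b=cv2.imread('pics/top4.png')
cv2.imwrite('pics/c4.png',np.hstack([cv2.resize(a[200:350,210:322],(398,533)),cv2.resize(b[200:350,140:252],(398,533))]))"
```

```text
tip [ 0.56535379 -0.27668822  0.15535918] [ 0.56528261 -0.27605898  0.157     ] [ 0.56412152 -0.27362779  0.157     ]
time: 8.65
tcp_pos: [0.5466, 0.1696, 0.2999]
ee_rot: [-0.0, 0.598, 0.801, -0.0]
ft_force: [1.0, 0.3, -0.5]
grip_width: 0.243
t 8.65 tcp [0.5466 0.1696 0.2999] yang 16.53 zax [-9.e-04  1.e-04 -1.e+00] need mm [-1.5  0.2 -0.1] F [ 1.01  0.34 -0.55] g 0.24325867332431286
```

View pics/c4.png

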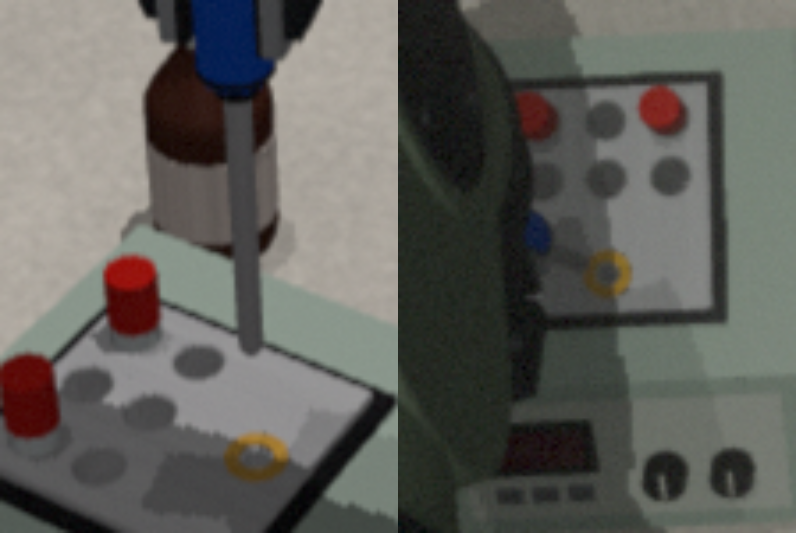

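The side view shows the tip at about (280,298) px, behind and above the ring at (282,328). In the top view the tip is next to the ring. I'll lower it to just above the mouth and measure again.

```bash
python3 -m creep '{"travel":[[-1,0,5],[-1,0,12],[-1,0,20],[-1,0,28],[-1,0,35],[-1,0,39],[-1,0,40],[-1,0,40]],"roll":[0,0,0,0,0,0,0,0]}' 255
python3 -c "
from h import *
need([.5472,.1682,.30])
for n in('side','top'):cv2.imwrite(f'pics/{n}5.png',manip.camera(n)[:,:,::-1])
a=cv2.imread('pics/side5.png');b=cv2.imread('pics/top5.png')
cv2.imwrite('pics/c5.png',np.hstack([cv2.resize(a[280:350,250:302],(396,533),interpolation=2),cv2.resize(b[250:310,175:220],(400,533),interpolation=2)]))"
```

```text
time: 9.75
tcp_pos: [0.5478, 0.1668, 0.2604]
ee_rot: [0.0, 0.599, 0.801, 0.0]
ft_force: [0.5, -0.1, -0.4]
grip_width: 0.24
t 9.75 tcp [0.5478 0.1668 0.2604] yang 16.42 zax [ 2.e-04 -0.e+00 -1.e+00] need mm [  1.5  -0.1 -39.6] F [ 0.46 -0.14 -0.38] g 0.2395105319036702
```

View pics/c5.png

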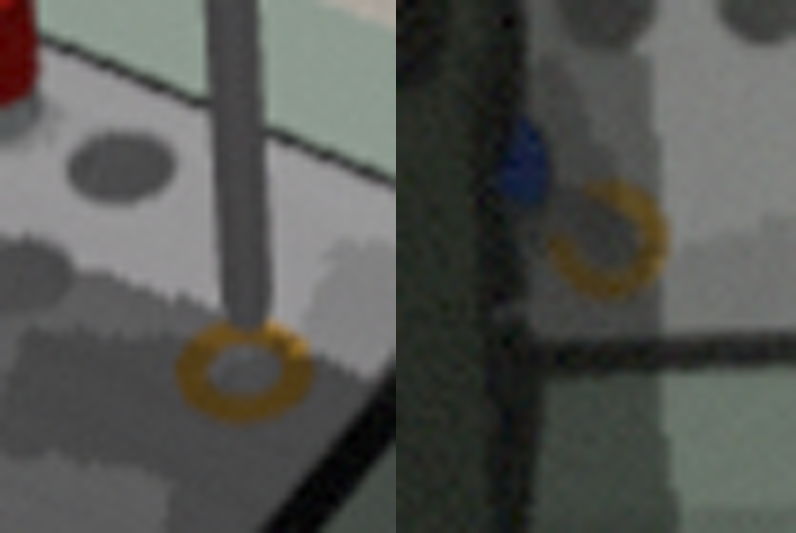

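```bash
python3 - <<'E'
from h import *
a=cv2.imread('pics/side5.png')[:,:,::-1].copy();b=cv2.imread('pics/top5.png')[:,:,::-1].copy()
a0=cv2.imread('pics/side0.png')[:,:,::-1].copy();b0=cv2.imread('pics/top0.png')[:,:,::-1].copy()
# ring ellipse by outer contour
for n,im in(('side',a0),('top',b0)):
    m=blobs(im,(10,100,80),(32,255,255),(180,260,300,340))[1]
    f=8;M=cv2.resize(m,None,fx=f,fy=f,interpolation=cv2.INTER_CUBIC)>127
    c=max(cv2.findContours(M.astype(np.uint8),cv2.RETR_EXTERNAL,cv2.CHAIN_APPROX_NONE)[0],key=cv2.contourArea)
    e=cv2.fitEllipse(c);u=(np.array(e[0])+.5)/f-.5;print(n,u,np.array(e[1])/f);p=plane(n,u,.108);print(p)
    for z in(.110,.116,.125,.14,.16,.18):print('   expected axis',z,proj(n,[p[0],p[1],z])[0].round(2))
# stem rows in side: edges via gradient
g=cv2.GaussianBlur(cv2.cvtColor(a,cv2.COLOR_RGB2GRAY).astype(float),(0,0),.7)
for r in(250,260,270,280,290,296,302,308,314):
    print(r,a[r,268:296].mean(1).astype(int))
E
```

```text
side [281.51132202 328.25222778] [13.3199234  18.04613876]
[0.54761281 0.16831367 0.108     ]
   expected axis 0.11 [281.44 327.03]
   expected axis 0.116 [281.24 323.32]
   expected axis 0.125 [280.92 317.69]
   expected axis 0.14 [280.39 308.08]
   expected axis 0.16 [279.65 294.83]
   expected axis 0.18 [278.88 281.06]
top [198.47558594 276.737854  ] [12.85429668 13.53453922]
[0.54704619 0.16760864 0.108     ]
   expected axis 0.11 [198.24 276.63]
   expected axis 0.116 [197.52 276.29]
   expected axis 0.125 [196.41 275.77]
   expected axis 0.14 [194.52 274.89]
   expected axis 0.16 [191.9  273.65]
   expected axis 0.18 [189.13 272.36]
250 [ 38  30  38  39  42  40  42  41  38  38  38  39  37  37  38  37  41  35
  32  28  73 150 165 164 165 167 168 164]
260 [ 92  91  89  92  95  97  92  80  66  68  68  72  71  68  72  92 101 102
  90  64  95 156 165 164 167 166 167 167]
270 [ 85  51  38  29  17  14  12  26  59  68  70  71  72  70  65  46  62 118
 146 147 142 140 141 140 144 158 165 165]
280 [146 146 146 145 146 145 146 143 120  70  68  71  71  68  67  81 144 146
 144 145 144 146 146 149 155 160 162 163]
290 [ 64  65  83 109 129 144 146 147 143  89  66  67  71  67  67  73 109 145
 146 145 145 146 147 144 146 146 144 144]
296 [144 144 150 152 151 149 150 152 149 117  71  66  69  72  68  67  80 107
 119 131 144 147 145 145 146 144 145 145]
302 [ 74  74  74  72  90 134 148 148 150 142  73  64  69  69  68  64  79 141
 154 150 153 151 152 150 149 147 134 115]
308 [149 149 149 150 148 149 148 148 149 143  97  66  67  70  70  66  71 112
 149 150 148 150 149 150 149 151 151 152]
314 [148 148 149 149 148 149 149 149 148 147 123  72  68  68  68  67  67  97
 148 148 148 147 148 146 140 138 131 130]
```

```bash
python3 - <<'E'
from h import *
a=cv2.imread('pics/side5.png')[:,:,::-1].copy();b=cv2.imread('pics/top5.png')[:,:,::-1].copy()
print('side cols'); 
for r in range(316,334): print(r,[int(x) for x in a[r,274:292].mean(1)], [int(x[0])-int(x[2]) for x in a[r,274:292].astype(int)])
print('top gray & r-b')
for r in range(266,288): print(r,[int(x) for x in b[r,186:208].mean(1)],[int(x[0])-int(x[2]) for x in b[r,186:208].astype(int)])
p=[.5473,.168,.108]
for n in('side','top'):
  q=proj(n,[p,[p[0]+.001,p[1],p[2]],[p[0],p[1]+.001,p[2]],[p[0],p[1],p[2]+.001]]);print(n,(q[1:]-q[0]).round(3))
E
```

```text
side cols
316 [147, 148, 151, 149, 124, 72, 63, 68, 69, 67, 66, 95, 146, 149, 148, 148, 147, 146] [0, 0, 1, 0, 2, 0, -1, 0, 0, 1, 1, -1, -1, 1, -1, 0, 0, 0]
317 [147, 149, 148, 150, 134, 72, 67, 67, 71, 66, 66, 88, 147, 150, 148, 147, 148, 137] [-1, 1, 0, 1, 0, 1, 0, 1, -1, 1, 1, -1, 2, 1, 1, 0, -1, 1]
318 [125, 147, 149, 150, 143, 74, 64, 66, 70, 66, 66, 89, 147, 150, 148, 148, 146, 131] [-2, -1, 1, 1, 1, 0, 1, 0, 0, 1, 1, 1, 0, 1, 2, 0, 0, 0]
319 [97, 120, 127, 147, 143, 76, 65, 67, 69, 65, 64, 96, 146, 149, 148, 148, 146, 128] [-2, -1, 1, 0, -1, 1, 0, -1, -1, 0, 0, 0, -1, 0, 0, -1, 0, 1]
320 [90, 92, 98, 120, 119, 89, 67, 69, 69, 66, 68, 104, 149, 149, 149, 146, 138, 128] [0, -1, 0, -2, -1, -1, -2, 0, 1, 0, 1, 0, -2, 0, 0, 0, 0, 0]
321 [90, 91, 90, 93, 93, 88, 68, 66, 68, 66, 72, 117, 149, 149, 148, 140, 130, 126] [0, -1, -1, -1, 0, 6, 1, -2, 0, -1, 4, 14, 2, 0, -1, -1, 0, 0]
322 [91, 91, 90, 86, 83, 75, 67, 67, 69, 66, 75, 118, 135, 142, 148, 140, 130, 130] [-2, -1, 1, 18, 31, 38, 20, 3, -1, 4, 30, 62, 45, 24, 3, 0, -2, -1]
323 [92, 88, 82, 76, 73, 70, 70, 70, 67, 69, 72, 90, 98,
[... 4871 characters left out ...]
, 111, 113] [0, -5, 3, -2, 1, 4, -1, 1, 2, 4, 4, 3, 5, 6, 5, 3, 2, 2, 2, 1, -1, 2]
285 [46, 40, 43, 48, 65, 64, 66, 64, 62, 68, 65, 67, 67, 70, 68, 67, 67, 70, 80, 107, 111, 112] [0, -2, 1, -1, 0, -1, 0, 3, 0, -2, 0, 2, 3, 1, -1, 2, 2, 2, 0, -1, 2, 2]
286 [33, 32, 29, 36, 64, 64, 67, 63, 65, 68, 65, 65, 62, 70, 66, 69, 65, 67, 75, 103, 110, 111] [1, -4, 4, -1, 1, 1, 0, 2, 1, 0, -1, -2, 0, 0, -1, -1, 3, -1, -2, -2, 3, 1]
287 [25, 24, 20, 32, 46, 62, 62, 65, 67, 62, 65, 65, 68, 66, 60, 62, 60, 61, 66, 84, 86, 84] [3, -3, -5, 1, 1, -2, 1, 2, 1, 1, 3, 1, 0, 1, 1, 1, 2, -2, 1, 1, 2, 0]
side [[-0.721 -0.332]
 [-0.495  0.544]
 [-0.034 -0.612]]
top [[ 0.004 -0.643]
 [-0.646  0.015]
 [-0.119 -0.056]]
```

Side and top agree: the tip is about 0.5 mm too far in +x and 2.6 mm too far in −y, which is 2.6 mm along tool x and 0.3 mm along tool y. I'll correct that and look again.

```bash
python3 -m creep '{"travel":[[1.5,0.2,0],[2.6,0.3,1],[2.6,0.3,2],[2.6,0.3,2],[2.6,0.3,2]],"roll":[0,0,0,0,0]}' 255
python3 -c "
from h import *
need([.5472,.1682,.30])
for n in('side','top'):cv2.imwrite(f'pics/{n}6.png',manip.camera(n)[:,:,::-1])
a=cv2.imread('pics/side6.png');b=cv2.imread('pics/top6.png')
cv2.imwrite('pics/c6.png',np.hstack([cv2.resize(a[280:350,250:302],(396,533),interpolation=2),cv2.resize(b[250:310,175:220],(400,533),interpolation=2)]))
A=a.astype(int);B=b.astype(int)
for r in (280,302,308,314): print(r,A[r,268:296].mean(1).astype(int))
for r in range(320,330): print(r,A[r,274:292,2]-A[r,274:292,0])
for r in range(268,286): print(r,B[r,186:208,2]-B[r,186:208,0])
"
```

```text
time: 10.48
tcp_pos: [0.5473, 0.1693, 0.2583]
ee_rot: [0.0, 0.599, 0.801, -0.0]
ft_force: [-0.3, -0.4, -1.5]
grip_width: 0.242
t 10.475 tcp [0.5473 0.1693 0.2583] yang 16.42 zax [ 0.e+00 -1.e-04 -1.e+00] need mm [ -1.   -0.4 -41.7] F [-0.35 -0.4  -1.54] g 0.24210808086485278
280 [145 145 144 145 146 145 143 113  70  67  70  70  71  65  82 144 147 146
 145 146 145 144 146 149 155 160 161 163]
302 [ 75  75  73  73  89 134 148 150 142  75  66  70  71  67  66  77 132 153
 152 152 151 150 152 151 150 148 135 112]
308 [150 149 150 151 149 149 148 150 145  97  66  68  69  71  66  70 110 149
 149 149 150 149 150 151 148 150 152 151]
314 [148 149 147 149 148 149 148 149 148 122  73  65  68  68  68  67  95 149
 149 148 147 148 147 146 130 129 129 127]
320 [ 0  0 -1 -1  1  1  0  0  0  0  1  1 -2  0  0 -1  1  1]
321 [ 0 -1  0  0  2 -1  1  0 -1 -1  5 14  2  0 -2  0  0  0]
322 [ 0 -2  2 16 16 -1 -1  1  1 -2 18 60 45 25  2 -2 -1  1]
323 [  0  11  31  47  32   1   0   1   0   2  37 109 106  77  48  14   1  -2]
324 [ 12  40  66  70  50   3  -1  -1  -1   4  46  97 109 105  96  55  21   0]
325 [33 66 7
[... 1044 characters left out ...]
1  0 -1  9 26 65 88 45  4  0]
277 [-2 -2  7  3  0  5 24 27 10  1  4  2  4  2  0  6 19 51 81 48  5 -1]
278 [-2  2  1 -3  3  8 25 38 33 22  2  1 -1  2  2  6 34 53 74 41  4 -1]
279 [ 2  0  2 -2  4  1 25 43 44 34 18  4  2  7  6 26 52 59 61 22  4 -1]
280 [ 2 -2  2  1  0  2 10 34 42 43 39 29 20 18 23 49 77 69 44  5  3  1]
281 [-11   2   3   3   1   1   1  12  33  43  45  41  42  33  39  58  72  54
  13   3   1   0]
282 [ 2  2  0  2 -3  0  3  0 11 28 46 41 40 40 43 39 31 13  3  0  0  1]
283 [-6 -7  2  4  3  1 -1  2  6 12 21 26 32 27 25 16  7  1  1 -1  1  0]
284 [ 5  1  0 -4  0  3 -1  2  0  0  4  4  7  5  3  1  2  0  2  0  0  1]
285 [-2  3  1  0 -2  1 -2 -2  2 -1  4 -1  2  0 -1  1  1 -1  1  2  0  1]
```

View pics/c6.png

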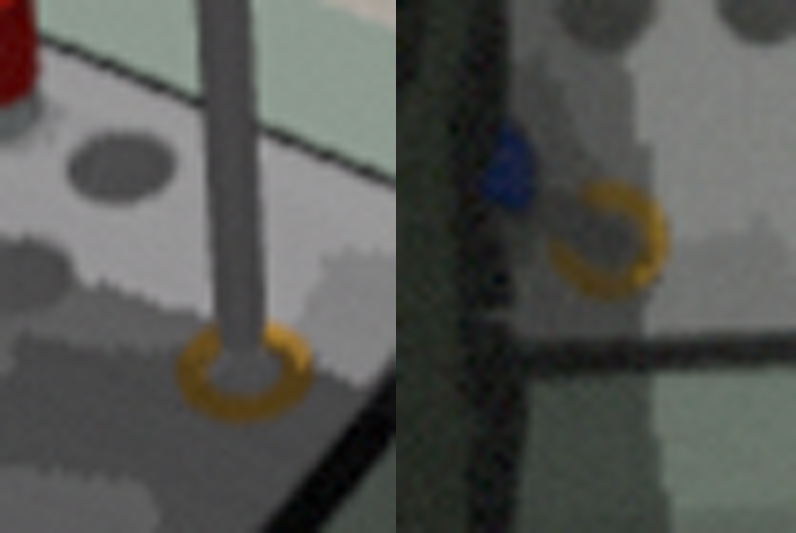

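Both views now show the stem axis on the ring centre within about 0.3 mm. Lowering in small steps with force checks.

```bash
python3 -m creep '{"travel":[[0,0,2],[0,0,4],[0,0,6],[0,0,8],[0,0,10],[0,0,12],[0,0,12]],"roll":[0,0,0,0,0,0,0]}' 255
python3 -c "
from h import *
need([.5473,.1693,.1773])"
```

```text
time: 11.45
tcp_pos: [0.5472, 0.1693, 0.2461]
ee_rot: [-0.0, 0.599, 0.801, -0.0]
ft_force: [-0.1, 0.3, -0.2]
grip_width: 0.241
t 11.45 tcp [0.5472 0.1693 0.2461] yang 16.42 zax [-3.e-04 -2.e-04 -1.e+00] need mm [-0.   0.1 68.8] F [-0.14  0.27 -0.19] g 0.2413657953296142
```

```bash
python3 -m creep '{"travel":[[0,0,3],[0,0,6],[0,0,9],[0,0,12],[0,0,14],[0,0,14]],"roll":[0,0,0,0,0,0]}' 255
python3 -c "
from h import *
need([.5473,.1693,.1773])
for n in('side','top'):cv2.imwrite(f'pics/{n}7.png',manip.camera(n)[:,:,::-1])
a=cv2.imread('pics/side7.png');b=cv2.imread('pics/top7.png')
cv2.imwrite('pics/c7.png',np.hstack([cv2.resize(a[220:350,220:317],(398,533),interpolation=2),cv2.resize(b[250:310,175:220],(400,533),interpolation=2)]))
"
```

```text
time: 12.2
tcp_pos: [0.5472, 0.1693, 0.2322]
ee_rot: [-0.0, 0.599, 0.801, -0.0]
ft_force: [0.1, 1.1, -0.8]
grip_width: 0.243
t 12.2 tcp [0.5472 0.1693 0.2322] yang 16.42 zax [-2.e-04 -2.e-04 -1.e+00] need mm [-0.   0.1 54.9] F [ 0.08  1.06 -0.78] g 0.24309328912337066
```

View pics/c7.png

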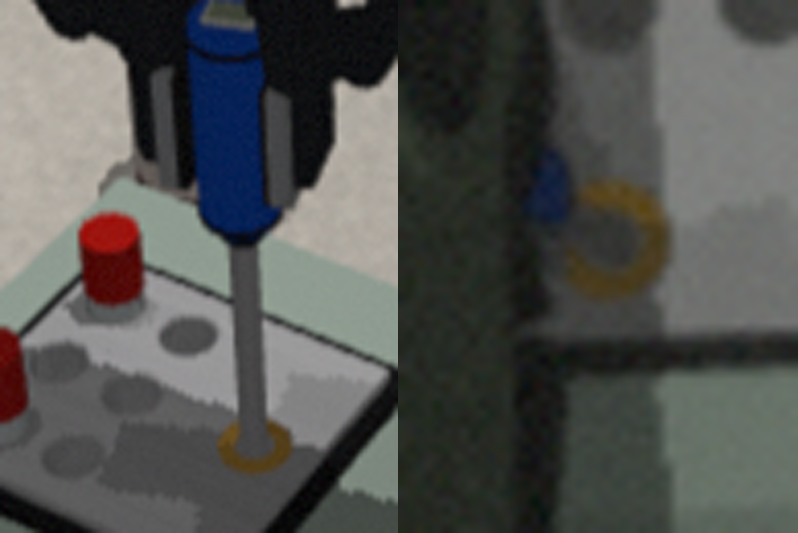

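The stem has entered the ring and the forces are near zero, so I'll continue.

```bash
python3 -m creep '{"travel":[[0,0,3],[0,0,6],[0,0,9],[0,0,12],[0,0,15],[0,0,18],[0,0,21],[0,0,24],[0,0,24]],"roll":[0,0,0,0,0,0,0,0,0]}' 255
python3 -c "
from h import *
s=manip.observe();print(s['ft_force'],s['wrist_torque'])"

```

```text
time: 13.42
tcp_pos: [0.5472, 0.1693, 0.2081]
ee_rot: [-0.0, 0.599, 0.801, -0.0]
ft_force: [0.2, -0.7, -0.8]
grip_width: 0.241
[ 0.22929206 -0.66444195 -0.77130907] [ 0.01022748  0.01240655 -0.03586677]
```

```bash
python3 -m creep '{"travel":[[0,0,3],[0,0,6],[0,0,9],[0,0,12],[0,0,15],[0,0,18],[0,0,21],[0,0,24],[0,0,25],[0,0,26],[0,0,26]],"roll":[0,0,0,0,0,0,0,0,0,0,0]}' 255
python3 -c "
from h import *
s=manip.observe();print(s['ft_force'],s['wrist_torque'],s['tcp_pos'])"

```

```text
time: 14.8
tcp_pos: [0.5473, 0.1693, 0.1823]
ee_rot: [0.0, 0.599, 0.801, -0.0]
ft_force: [-0.5, -1.0, -1.1]
grip_width: 0.244
[-0.52019176 -0.95911947 -1.14807314] [-0.05295445 -0.04887567 -0.0183289 ] [0.54725562 0.16928391 0.18226977]
```

```bash
python3 -m creep '{"travel":[[0,0,1],[0,0,2],[0,0,3],[0,0,3]],"roll":[0,0,0,0]}' 255
python3 -m creep '{"travel":[[0,0,0.5],[0,0,1],[0,0,1]],"roll":[0,0,0]}' 255
python3 -m creep '{"travel":[[0,0,0.5],[0,0,0.5]],"roll":[0,0]}' 255
```

```text
time: 15.3
tcp_pos: [0.5473, 0.1693, 0.1792]
ee_rot: [-0.0, 0.599, 0.801, -0.0]
ft_force: [0.0, -0.9, -1.7]
grip_width: 0.24
time: 15.68
tcp_pos: [0.5472, 0.1693, 0.1783]
ee_rot: [0.0, 0.599, 0.801, -0.0]
ft_force: [0.5, -0.8, -1.5]
grip_width: 0.237
time: 15.92
tcp_pos: [0.5473, 0.1693, 0.1778]
ee_rot: [0.0, 0.599, 0.801, -0.0]
ft_force: [-0.0, -0.3, -1.3]
grip_width: 0.24
```

```bash
python3 -m creep '{"travel":[[0,0,0.5],[0,0,0.5]],"roll":[0,0]}' 255
python3 -m creep '{"travel":[[0,0,0.5],[0,0,0.5]],"roll":[0,0]}' 255
```

```text
time: 16.18
tcp_pos: [0.5473, 0.1694, 0.1774]
ee_rot: [0.0, 0.599, 0.801, 0.0]
ft_force: [-0.8, -0.6, 2.2]
grip_width: 0.239
time: 16.42
tcp_pos: [0.5474, 0.1693, 0.1771]
ee_rot: [0.0, 0.599, 0.801, 0.0]
ft_force: [-0.5, -0.4, 7.5]
grip_width: 0.24
```

Contact came at TCP z ≈ 0.1774, as predicted, and the force rose to about 7.5 N. I'll dwell briefly, then draw up 40 mm.

```bash
python3 -m creep '{"travel":[[0,0,0],[0,0,0],[0,0,-2],[0,0,-7],[0,0,-12],[0,0,-17],[0,0,-22],[0,0,-27],[0,0,-32],[0,0,-37],[0,0,-40],[0,0,-40.4]],"roll":[0,0,0,0,0,0,0,0,0,0,0,0]}' 255
python3 -m creep '{"travel":[[0,0,0],[0,0,0],[0,0,0],[0,0,0]],"roll":[0,0,0,0]}' 255
python3 -c "
from h import *
need([.5473,.1693,.2173]);print(manip.observe()['wrist_torque'])
for n in('side','top'):cv2.imwrite(f'pics/{n}8.png',manip.camera(n)[:,:,::-1])
a=cv2.imread('pics/side8.png');b=cv2.imread('pics/top8.png')
cv2.imwrite('pics/c8.png',np.hstack([cv2.resize(a[220:350,220:317],(398,533),interpolation=2),cv2.resize(b[250:310,175:220],(400,533),interpolation=2)]))
cv2.imwrite('pics/c9.png',np.hstack([cv2.resize(a,(400,300)),cv2.resize(b,(400,300))]))
A=a.astype(int)
for r in (295,300,305,310,315,320): print(r,A[r,268:296].mean(1).astype(int))
for r in range(320,336): print(r,A[r,268:296,2]-A[r,268:296,0])
"
```

```text
time: 17.92
tcp_pos: [0.5473, 0.1693, 0.2173]
ee_rot: [0.0, 0.599, 0.801, 0.0]
ft_force: [-0.9, -0.7, -1.5]
grip_width: 0.245
time: 18.42
tcp_pos: [0.5472, 0.1693, 0.2171]
ee_rot: [-0.0, 0.599, 0.801, -0.0]
ft_force: [-0.5, -0.2, -1.3]
grip_width: 0.243
t 18.425 tcp [0.5472 0.1693 0.2171] yang 16.42 zax [-1.e-04 -1.e-04 -1.e+00] need mm [-0.   0.1 -0.2] F [-0.51 -0.2  -1.29] g 0.24275981415750317
[-0.0007219   0.01321271  0.00933195]
295 [155 156 155 154 154 154 154 151 119  73  69  73  73  71  72  88 132 148
 150 148 151 149 149 148 148 148 148 149]
300 [ 77  74  76  78  98 136 154 157 148  76  69  73  73  70  69  84 143 156
 155 153 152 138 118  89  59  59  89 113]
305 [ 85  99 111 136 152 152 153 154 148  91  69  71  73  72  68  74 115 153
 155 153 155 156 155 156 155 156 155 155]
310 [151 153 152 152 154 153 153 152 150 109  69  70  70  73  70  76 106 152
 155 153 149 142 142 140 135 141 144 152]
315 [150 151 151 152 152 153 152 153 152 137  76  68  73  72  71  67  85 151
 150 141 131 131 132 133 131 132 130 131]
320 [ 93  94  94  93  92  93  92  93  93  91  70  69  70  72  71  6
[... 807 characters left out ...]
6 54 25 -2 -1  0  2 -1  0 -1 -3  6 52 59 59 52 16
  0  0 -2  1]
329 [-1  0  0 -1  6 45 59 62 53 19  1  0 -1 -1  1  1 -3  3 18 55 61 60 51 15
 -1 -1 -1  1]
330 [ 0  1 -1 -2  4 31 58 62 58 38 11 -1 -1  2 -2  1  1 17 43 59 59 56 38  6
  0 -1  0  0]
331 [ 1  0 -1 -1  0 16 54 60 57 52 40 22 20 13 14 15 29 44 57 59 59 50 21  1
  0  0 -1 -1]
332 [ 0 -1 -1  0  0  4 38 56 58 59 59 50 48 43 43 44 53 60 60 60 52 33  7 -1
 -2 -1  0  1]
333 [ 0  2  1  0 -1  1 12 31 48 55 57 58 60 59 58 57 59 61 55 38 25  9  0  0
 -1  1  1  1]
334 [ 0  0 -2  1 -3 -2 -1  7 18 31 47 53 58 58 58 57 54 40 34 11  6  0 -2 -1
  0  0  1  1]
335 [-2 -1 -1 -2  0  0  0  0  1  5 15 22 29 30 30 21 17 13  8 -1 -1 -2 -2 -1
  0  0  0 -1]
```

View pics/c8.png

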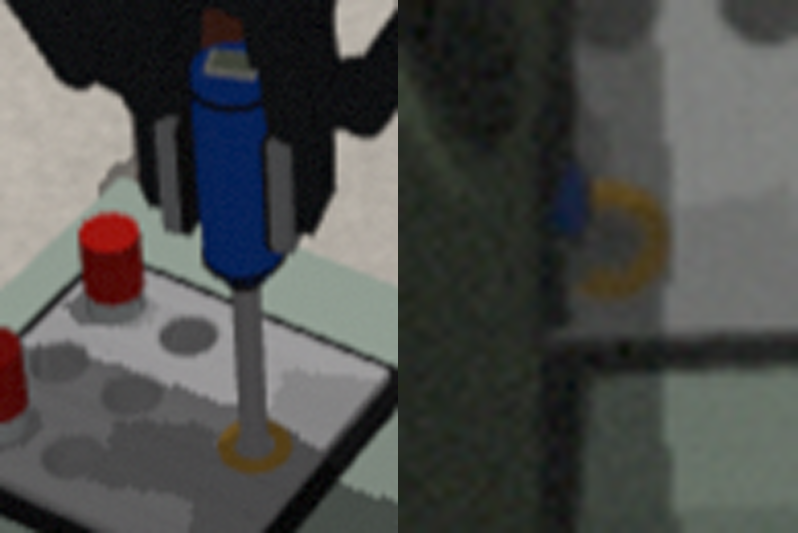

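View pics/c9.png

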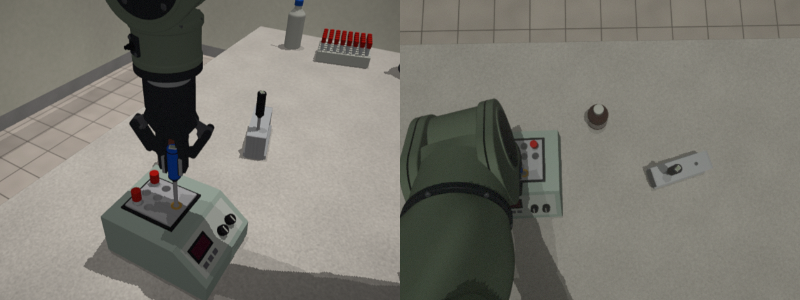

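The tip is 39.7 mm above the contact height, with wrist force of about 1.4 N and moment near zero. The stem is centred in the ring, and nothing else has moved. Handing in.

```bash
python3 -c "
from station import manip
print(manip.finish_job()); s=manip.observe();print(s['time'],s['tcp_pos'],s['ft_force'],s['grip_width'])"
```

```text
the job is handed in; nothing more can be done
None
the job is handed in; nothing more can be done
```

I took the blue thermometer out of the stand, lowered it into the brass-ringed well until the tip stood on the bottom, and drew it straight up 40 mm. I handed in at about 18.5 s of the 61 s allowed, with the thermometer still held there; no verdict is reported.

- **Entry:** just above the mouth the tip was about 2.7 mm off centre. I corrected that from both camera views before lowering, and the stem went in with no noticeable force.
- **Bottom:** the tip touched at TCP z ≈ 0.1774, as predicted, and the push rose to about 7.5 N at most.
- **Final hold:** at TCP z 0.2171 the tip is about 39.7 mm above the bottom. The wrist force is about 1.4 N and the moment near zero, so it hangs freely.
- **Last pictures:** the side view shows the stem centred in the ring. The black thermometer, the caps and the bottle look unmoved, though I judged that by eye rather than measuring it. In the last top view the arm hid part of the ring and one red cap.

No check failed or disagreed. The two cameras' absolute positions differed by 1–2 mm (up to about 5 mm for the black handle), within or near the stated calibration, so I set the tip relative to the ring.

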